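Open the bench gate valve to its back seat, then ease it off half a turn

TASK

The gate valve of the bench vacuum line was left part-way open: crank its blue handwheel anticlockwise (seen from above) until you feel the stem come up firmly against its full-open stop, without straining it there, and then, so that it cannot seize, ease the stem back down by half a turn and let go. The wheel is worn and runs loose for part of a turn before it drives the stem, when you start and again when you reverse: take up that slack first, for only the half turn that drives the stem under load counts. Leave the other things on the bench alone.

Things in the scene. Friction and masses are not known exactly. Their poses are not given: they have to be found in the camera images.
- valve: fixed pipe run with a brass gate valve in its middle: two steel pipes come up out of the worktop 260 mm apart, joined by a level pipe, 22 mm thick, 50 mm up; a round 50 mm gauge, up to 130 mm high, sits on the leg towards -y. Origin on the worktop under the wheel's axis; its y axis runs along the level pipe. The stem packing holds back with about 7 N at the handle, either way
- wheel_centre (a point): fixed point on the handwheel's vertical axis, 213 mm above the worktop (the height at which to grip the handle). The level blue wheel is 117 mm over its rim, rim top 182 mm above the worktop; the bare steel stem, 11 mm thick, stands up through its hub to at most 208 mm above the worktop
- handle_grip (a point): point on the axis of the wheel's upright black handle, 46 mm from the wheel's axis, 213 mm above the worktop. Round grip 21 to 23 mm thick, from 185 to 239 mm above the worktop; it revolves freely on its pin, so it can be led round the circle without turning the gripper. Under 1 N moves it while the wheel is loose; strain means over 40 N
- wheel: the blue handwheel with its handle; origin on its axis at the worktop's height, its x axis points to the handle. Anticlockwise from above opens. In full it runs loose for a tenth to a third of a turn, partly taken up at the start, before it drives the stem. The stop is 0.6 to 1.2 driven turns from the start; there the push needed climbs by some 4 to 5 N per mm
- stem_top (a point): middle of the top face of the valve's bare stem, on the wheel's axis, about 205 mm above the worktop. The stem rises without turning, 2 mm for each full turn that drives it, and stands still while the wheel is loose; far too little to count by eye. Its stop is a slightly yielding seat ring
- tube_rack: clear plastic tube rack, 53x102x58 mm, with three capped blood tubes in it (tubes reach about 95 mm up); origin under its centre. Bystander: leave it alone
- white_bottle: white plastic squeeze bottle with a spout cap, 53 mm across, 131 mm tall, standing; origin under its centre. Bystander: leave it alone
- dropper_bottle: small white dropper bottle, 28 mm across, 60 mm tall, standing; origin under its centre. Bystander: leave it alone
- green_kit: white and green folding carton, 74x96x38 mm, lying; origin under its centre. Bystander: leave it alone
- tube_stand: one-place tube stand of pale plastic, 42x42x24 mm; origin under its centre. Bystander: leave it alone

How it is judged:
By the outcome, as a careful person would: the job done as asked, in the order asked, and still so for the second after the job is handed in, with the robot touching nothing.
It also fails if it takes over 66 s, if anything falls off the work surface, if the arm or the gripper's body presses on something with over 40 N, if the wrist force passes 120 N, or if a joint passes its speed limit or range.

ROBOT

A 6-joint arm with a two-finger parallel gripper is mounted at the origin on the work surface; the furniture and walls round the work are solid. World frame = base frame: x ahead of the robot, y to its left, z up, the work surface at z = 0. Lengths are in mm, angles in rad, forces in N, time in s.
With the tool pointing down it reaches from about 325 to 750 mm from the base axis. Payload 7.6 kg.
Tool frame: the origin (TCP) lies midway between the tips of the shut fingers; the grasp point (between the pads) lies behind it (bot.hold_point_z is the z of the grasp point in the tool frame, in mm); z points along the fingers, y is the direction in which the jaws open and shut (so a half turn about z gives the same grasp; the last joint's range is limited). The gripper opens to 85 mm and grips with 20 to 120 N. Pads are 22 mm wide; open, the fingers measure 114 mm over their backs; the gripper's body (76 mm by 85 mm) begins 54 mm behind the grasp point. The pads swing forward as they close: fully open they stand 13 mm farther back than shut.
Start: joints at [1.143, 0.052, 1.401, -0, 1.689, -0.07], TCP at [183.847, 491.778, 231.323] pointing down, gripper open.
Joint ranges: [-2.9, 2.9], [-0.91, 2.17], [0.12, 2.37], [-1.06, 4.2], [0.26, 2.73], [-2.93, 2.93]. Speed limits (rad/s): [2.57, 2.57, 3.01, 3.14, 3.14, 3.14].

INTERFACE

Orientations are given as a rotation vector (axis times angle).
In Python, from station import readout, eyes, job, bot gives the robot as it stands.
- The arm moves only by the shell command python3 -m creep 'ROWS' [OPENING] [FORCE]. ROWS is JSON, a list of rows, each a list of 6 numbers: the shift along the world's x, y, z in m, then the turn, a rotation vector about the world's x, y, z in degrees. A call has 1 to 8 rows; each row is the pose to reach, as a shift and turn from the pose measured when the call began; what a row does not reach only later rows make up. A row lasts 1/10 s, in which the tool goes at most 50 mm and 8.59 degrees, less where a joint would pass 70% of its speed; a pose out of reach is approached as far as the arm can. A call with a gripper value outside its range is refused whole. OPENING is the finger opening in m, from 0 to 0.0854, set as the call begins (- or left out, the last holds). The fingers move at their own pace and stop on an object; FORCE is the grip in N (left out, the last holds). Time passes only in rows, so rows that repeat a pose let the fingers close. It gives the time, the measured TCP pose, the force and the opening at its end, in the units of the state.
- readout.sense(): the state, without advancing time (a new reading comes with each control period).
- eyes.read_camera(name): name is "scene" or "top" or "wrist"; returns the picture (480x640x3 uint8, red, green, blue); there is no depth.
- eyes.camera_params(name): a dict with "K" (3x3 intrinsics, pixels), "R" (3x3) and "t" (3): a world point X has camera coordinates R X + t. Camera axes: x right, y down, z forward; pixel columns grow to the right and rows downward; lengths in mm; the calibration is good to about 2 mm. A picture is of the moment at which its call begins: read the wrist's pose just before it. camera_params takes no time and is no camera call; for the wrist camera it gives the pose at the moment of the call.
- job.hand_in(): hands the job in, once; it reports no verdict.
The state is a dict: "t": time; "joint_positions": joint angles; "dq": joint speeds; "joint_torque": joint torques, N m; "position": TCP position; "eef_rot": TCP orientation; "contact_force": force on the tool from outside, world axes, zero at the start; "moment": the same for the moment, N m; "opening": finger opening in mm.
Only numpy, scipy, OpenCV 4.12 (cv2) and the standard library are available. Lean on these libraries where they do the work, as an engineer would, in place of code of your own. Each camera call takes 0.05 s, during which the arm holds its last target.

## Working session

There is one attempt and no reset: what is moved stays moved. The work goes in short steps, Python scripts to look and compute and a shell command to move; the robot and the scene stay as the last step left them, time stands still between calls to the robot, and variables do not carry over. Pictures are saved under pics/ and viewed, and the job is handed in when it is done.

```bash
ls; mkdir -p pics
python3 - <<'E'
from station import readout, eyes, job, bot
import cv2
print(readout.sense()); print(bot.hold_point_z)
for n in ("scene","top","wrist"):
    p=eyes.camera_params(n); print(n,p)
    cv2.imwrite(f"pics/{n}0.png",eyes.read_camera(n)[:,:,::-1])
E
```

```text
pics
{'t': 0.0, 'joint_positions': array([ 1.14275788e+00,  5.28441581e-02,  1.40173748e+00,  2.65399459e-05,
        1.68858085e+00, -7.03324360e-02]), 'dq': array([ 8.75602046e-04,  6.97039858e-05, -1.27306118e-03, -4.70414999e-04,
       -5.39083610e-04, -1.95269877e-03]), 'joint_torque': array([-1.40781638e-03, -3.81645119e+01, -3.60201252e+01, -1.34604907e-04,
        5.83912057e-03,  3.18528521e-06]), 'position': array([183.679703  , 491.5013384 , 230.46211089]), 'eef_rot': array([-5.58814080e-01, -3.09107307e+00,  2.37920673e-03]), 'contact_force': array([ 0.53916931, -0.12624875,  0.31906266]), 'moment': array([-0.01916908,  0.08532523,  0.05499169]), 'opening': 85.24242607573171}
-18.700000000000003
scene {'K': array([[574.21269233,   0.        , 324.45802403],
       [  0.        , 574.21269233, 252.13187745],
       [  0.        ,   0.        ,   1.        ]]), 'R': array([[-0.99404382,  0.10896668, -0.00177406],
       [ 0.08411925,  0.75682131, -0.64818628],
       [-0.06928806, -0.6444748 , -0.76147974]]), 't': array([ 511.87910947,    9.61805661, 1346.16361114])}
top {'K': array([[440.95728862,   0.        , 319.37283596],
       [  0.        , 440.95728862, 236.10257252],
       [  0.        ,   0.        ,   1.        ]]), 'R': array([[-0.02839729, -0.99932207, -0.02343043],
       [-0.98087275,  0.03237329, -0.19193911],
       [ 0.19256751,  0.01753172, -0.9811271 ]]), 't': array([ 59.77096029, 520.99158038, 889.47976215])}
wrist {'K': array([[369.80393727,   0.        , 316.60935924],
       [  0.        , 369.80393727, 242.0420084 ],
       [  0.        ,   0.        ,   1.        ]]), 'R': array([[ 3.49501270e-01,  9.36935445e-01, -9.13363576e-04],
       [ 9.03480556e-01, -3.36763231e-01,  2.65166760e-01],
       [ 2.48136549e-01, -9.35013254e-02, -9.64202134e-01]]), 't': array([-524.64692524,  -33.5845829 ,  377.39024471])}
```

View pics/scene0.png

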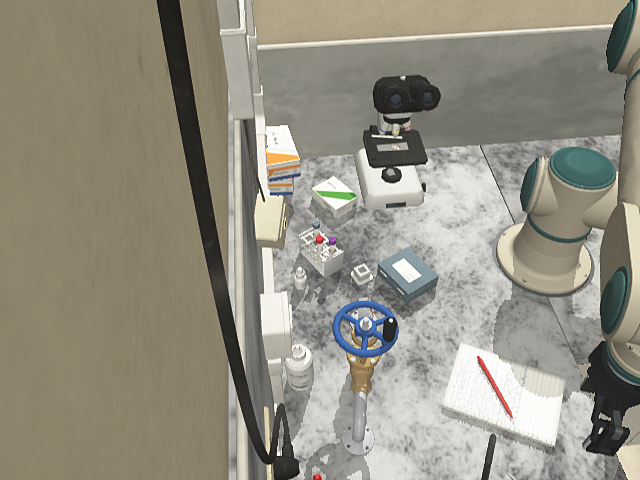

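View pics/top0.png

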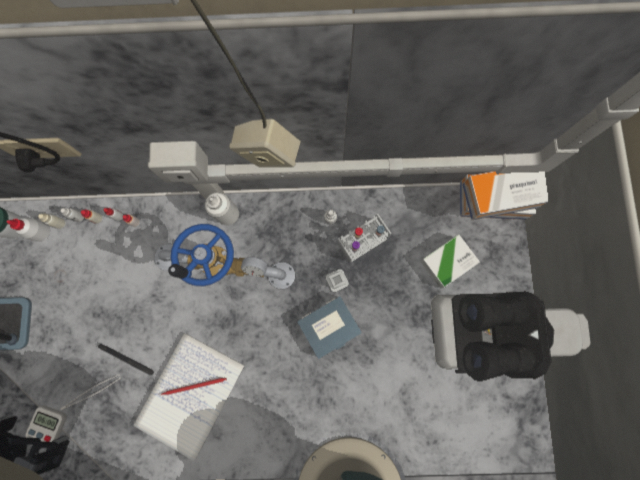

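View pics/wrist0.png

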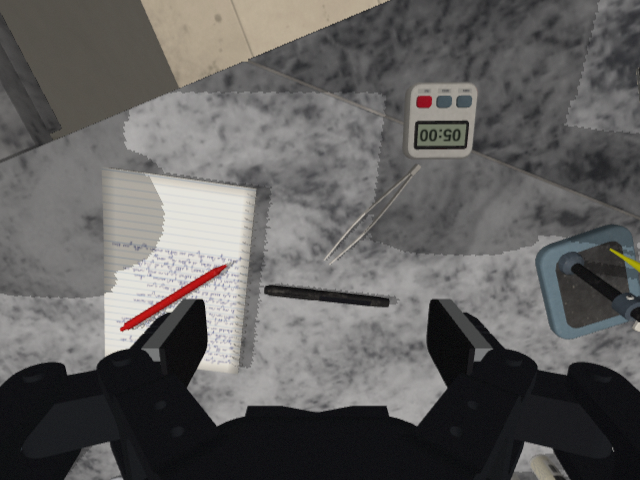

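The top view shows the blue wheel at about (202,255) with its black handle at about (178,270). The scene view has the wheel at (365,328) and the handle at (390,328).

```bash
cat > h.py <<'E'
import numpy as np, cv2
from station import readout, eyes, job, bot
def ray(n,uv,P=None):
    p=P or eyes.camera_params(n); K,R,t=map(np.asarray,(p["K"],p["R"],p["t"]))
    d=R.T@np.linalg.solve(K,np.array([uv[0],uv[1],1.])); return -R.T@t,d
def onz(n,uv,z,P=None):
    c,d=ray(n,uv,P); return c+d*(z-c[2])/d[2]
def tri(obs):
    A=np.zeros((3,3));b=np.zeros(3)
    for c,d in obs:
        d=d/np.linalg.norm(d);M=np.eye(3)-np.outer(d,d);A+=M;b+=M@c
    return np.linalg.solve(A,b)
def proj(n,X):
    p=eyes.camera_params(n); c=p["R"]@np.array(X,float)+p["t"]; q=p["K"]@c; return q[:2]/q[2]
E
python3 - <<'E'
from h import *
for n in ("top","scene"):
    im=cv2.imread(f"pics/{n}0.png"); h=cv2.cvtColor(im,cv2.COLOR_BGR2HSV)
    m=cv2.inRange(h,(105,150,60),(125,255,255))
    k,l,s,c=cv2.connectedComponentsWithStats(m); i=1+np.argmax(s[1:,4]); print(n,s[i])
    cs,_=cv2.findContours((l==i).astype(np.uint8),cv2.RETR_EXTERNAL,cv2.CHAIN_APPROX_NONE)
    hull=cv2.convexHull(max(cs,key=len)).reshape(-1,2).astype(float)
    # rim hull onto plane z~176
    P=np.array([onz(n,q,176)[:2] for q in hull])
    A=np.c_[2*P,np.ones(len(P))]; r=np.linalg.lstsq(A,(P**2).sum(1),rcond=None)[0]
    print("circle",r[:2],np.sqrt(r[2]+r[0]**2+r[1]**2))
    x,y,w,hh,_=s[i]
    cv2.imwrite(f"pics/{n}_crop.png",cv2.resize(im[y-25:y+hh+25,x-25:x+w+25],None,fx=5,fy=5,interpolation=cv2.INTER_CUBIC)); print(x-25,y-25)
E
```

```text
top [172 225  60  60 724]
circle [471.7305339 258.9720932] 54.99343111580517
147 200
scene [ 333  301   65   56 1208]
circle [471.47587762 260.81627528] 57.466817642044646
308 276
```

View pics/top_crop.png

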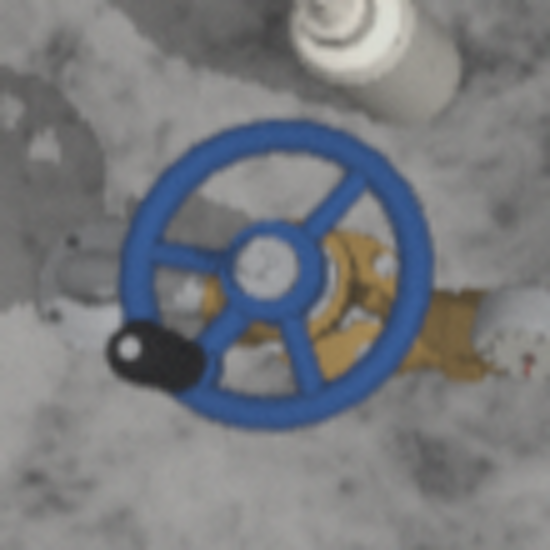

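View pics/scene_crop.png

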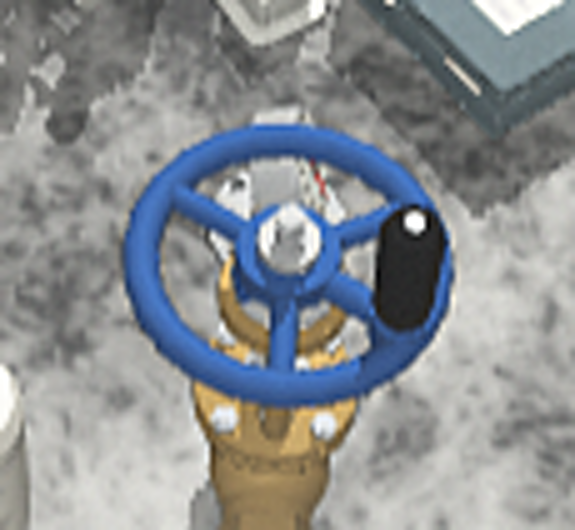

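The handle's pin top is at (173,270) in top and (390.6,320.4) in scene. The stem top is at (200.2,253.6) and (365.8,324).

Run:
```python
from h import *
T=lambda a,b:tri([ray("top",a),ray("scene",b)])
h=T((172.6,269.6),(390.2,320.)); s=T((199.8,253.2),(365.4,323.6))
print("handle top",h,"stem",s,[onz("top",(172.6,269.6),240),onz("scene",(390.2,320.),240)],onz("top",(199.8,253.2),205),onz("scene",(365.4,323.6),205))
d=h-s;print(np.hypot(*d[:2]),np.degrees(np.arctan2(d[1],d[0])))
for n,u in (("top",(118,215)),("top",(331,215))): print(onz(n,u,60))
# bottle
print(onz("top",(213,203),131), "gauge", onz("top",(255,268),130))
print(cv2.Rodrigues(readout.sense()["eef_rot"])[0])
```

```text
handle top [436.81861106 290.15048381 237.32534838] stem [471.29689792 259.69758397 186.4951913 ] [array([436.18655361, 289.29057282, 240.        ]), array([437.65698234, 291.78396494, 240.        ])] [468.47253642 254.16470662 205.        ] [473.91888792 271.70409995 205.        ]
46.00142794598241 138.547492437076
[581.5313341  476.44601802  60.        ]
[565.84494317  17.52572087  60.        ]
[580.97254584 251.99393095 131.        ] gauge [448.49199699 168.37232945 130.        ]
[[-9.36685788e-01  3.50170681e-01 -4.78250646e-04]
 [ 3.50170997e-01  9.36685218e-01 -1.03653356e-03]
 [ 8.50066481e-05 -1.13837576e-03 -9.99999348e-01]]
```

```bash
python3 - <<'E'
from h import *
print("box",tri([ray("top",(178,160)),ray("scene",(277,322))]),tri([ray("top",(265,150)),ray("scene",(268,222))]))
E
python3 -m creep '[[0,0,0.025,0,0,0],[0.02,-0.016,0.05,0,0,0],[0.055,-0.044,0.055,0,0,0],[0.09,-0.072,0.055,0,0,0],[0.125,-0.1,0.055,0,0,0],[0.155,-0.124,0.055,0,0,0],[0.175,-0.14,0.055,0,0,0],[0.18,-0.145,0.055,0,0,0]]' 0.05 50
```

```text
box [624.32100348 282.67402451 252.48471574] [619.91196134 120.3214457  312.44243679]
t: 0.95
position: [365.3, 344.9, 285.2]
eef_rot: [-0.564, -3.09, 0.003]
contact_force: [0.1, -0.0, 0.1]
opening: 50.0
```

```bash
python3 -m creep '[[0.02,-0.015,0,0,0,0],[0.04,-0.03,0,0,0,0],[0.06,-0.045,0,0,0,0],[0.07,-0.053,0,0,0,0],[0.0717,-0.0544,0,0,0,0],[0.0717,-0.0544,0,0,0,0]]'
python3 - <<'E'
from h import *
print(readout.sense()["contact_force"])
for n in ("wrist","top"): cv2.imwrite(f"pics/{n}1.png",eyes.read_camera(n)[:,:,::-1])
print(proj("wrist",(437,290.5,239)),proj("wrist",(437,290.5,213)))
E
```

```text
t: 1.55
position: [436.5, 291.0, 285.1]
eef_rot: [-0.563, -3.09, 0.003]
contact_force: [-0.3, 0.5, 0.2]
opening: 50.0
[-0.3008381   0.52879865  0.18652076]
[315.60788942 272.91703524] [315.77778974 258.13703783]
```

View pics/wrist1.png

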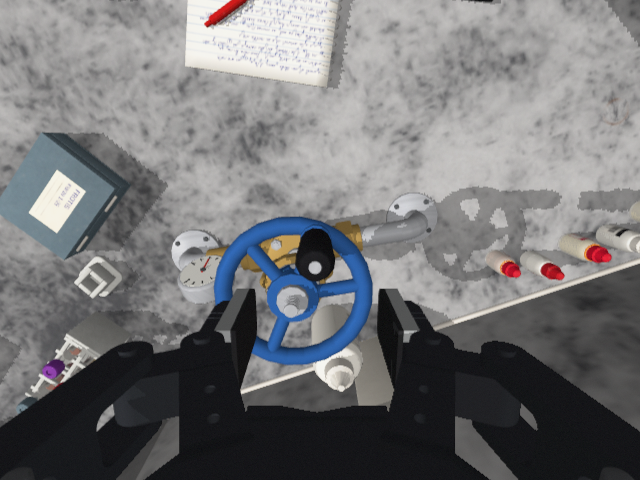

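Run:
```python
from h import *
n="wrist"; im=cv2.imread("pics/wrist1.png"); h=cv2.cvtColor(im,cv2.COLOR_BGR2HSV)
m=cv2.inRange(h,(105,150,60),(125,255,255)); k,l,s,c=cv2.connectedComponentsWithStats(m); i=1+np.argmax(s[1:,4])
cs,_=cv2.findContours((l==i).astype(np.uint8),cv2.RETR_EXTERNAL,cv2.CHAIN_APPROX_NONE)
hull=cv2.convexHull(max(cs,key=len)).reshape(-1,2).astype(float)
P=np.array([onz(n,q,176)[:2] for q in hull]); A=np.c_[2*P,np.ones(len(P))]; r=np.linalg.lstsq(A,(P**2).sum(1),rcond=None)[0]
print("circle",r[:2],np.sqrt(r[2]+r[0]**2+r[1]**2))
a=onz(n,(315,267),239); print("pin",a, a[:2]-r[:2],np.hypot(*(a[:2]-r[:2])))
# handle black blob lower end etc
```

```text
circle [468.33990451 260.71436764] 57.81106479896302
pin [433.72669371 291.38235049 239.        ] [-34.6132108   30.66798286] 46.24499469679565
```

```bash
python3 -m creep '[[-0.001,0,-0.02,0,0,0],[-0.001,0,-0.045,0,0,0],[-0.001,0,-0.07,0,0,0],[-0.001,0,-0.085,0,0,0],[-0.001,0,-0.0905,0,0,0],[-0.001,0,-0.0905,0,0,0]]'
python3 - <<'E'
from h import *
for n in ("wrist",): cv2.imwrite(f"pics/{n}2.png",eyes.read_camera(n)[:,:,::-1])
E
```

```text
t: 2.25
position: [435.0, 291.5, 194.7]
eef_rot: [-0.561, -3.09, 0.003]
contact_force: [0.7, 0.7, 0.4]
opening: 50.2
```

View pics/wrist2.png

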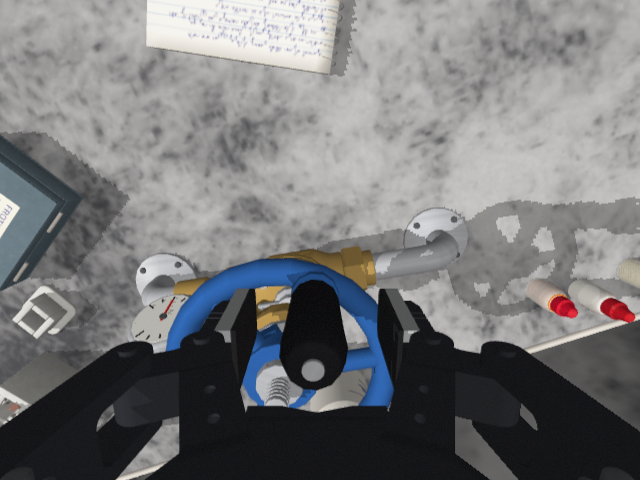

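The handle at (313,340) sits centred between the pads, so I close on it.

```bash
python3 -m creep '[[0,0,0,0,0,0],[0,0,0,0,0,0],[0,0,0,0,0,0],[0,0,0,0,0,0],[0,0,0,0,0,0]]' 0.015 50
python3 - <<'E'
from h import *
for n in ("wrist",): cv2.imwrite(f"pics/{n}3.png",eyes.read_camera(n)[:,:,::-1])
a=onz("wrist",(313,370),239); print(a)
E
```

```text
t: 2.8
position: [435.9, 291.9, 197.2]
eef_rot: [0.561, 3.089, 0.001]
contact_force: [-0.6, -0.9, 6.6]
opening: 21.2
[435.98436471 290.77941291 239.        ]
```

View pics/wrist3.png

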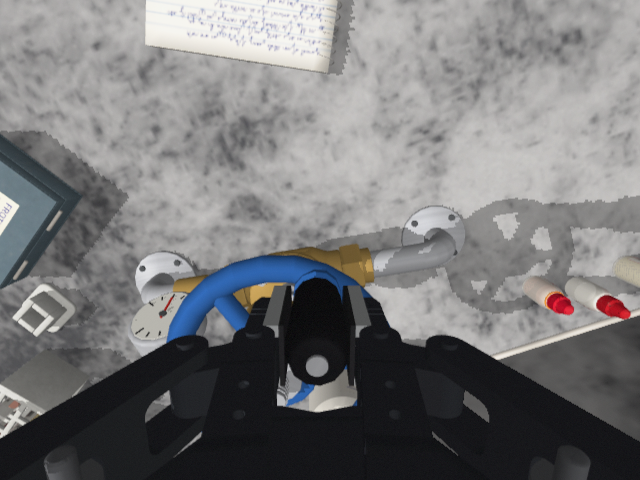

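```bash
cat > st.py <<'E'
import sys
from h import *
import json,os
C=np.array(json.load(open("c.json"))) if os.path.exists("c.json") else np.array([470.5,261.3])
s=readout.sense(); p=s["position"]; f=s["contact_force"]; d=p[:2]-C; a=np.degrees(np.arctan2(d[1],d[0])); r=np.hypot(*d)
R=d/r; T=np.array([-R[1],R[0]])
print(f"t {s['t']:.2f} ang {a:.1f} r {r:.1f} z {p[2]:.1f} Fz {f[2]:.1f} Ftan {f[:2]@T:.1f} Frad {f[:2]@R:.1f} open {s['opening']:.1f}")
with open("log.txt","a") as fo: fo.write(json.dumps([s['t'],*p,*f])+"\n")
if len(sys.argv)>1:
    step=float(sys.argv[1]);n=int(sys.argv[2]) if len(sys.argv)>2 else 8
    rows=[]
    for i in range(1,n+1):
        b=np.radians(a+step*i); q=C+46*np.array([np.cos(b),np.sin(b)])-p[:2]; rows.append([round(q[0]/1000,4),round(q[1]/1000,4),round((195-p[2])/1000,3) if 0 else 0,0,0,0])
    print(json.dumps(rows))
E
python3 st.py 5 8; rm -f log.txt
```

```text
t 2.85 ang 138.4 r 46.2 z 197.2 Fz 6.2 Ftan -0.7 Frad 0.8 open 21.1
[[-0.0024, -0.0032, 0, 0, 0, 0], [-0.0046, -0.0066, 0, 0, 0, 0], [-0.0066, -0.0101, 0, 0, 0, 0], [-0.0082, -0.0137, 0, 0, 0, 0], [-0.0095, -0.0175, 0, 0, 0, 0], [-0.0105, -0.0214, 0, 0, 0, 0], [-0.0111, -0.0254, 0, 0, 0, 0], [-0.0114, -0.0294, 0, 0, 0, 0]]
```

```bash
python3 -m creep '[[-0.0024,-0.0032,0,0,0,0],[-0.0046,-0.0066,0,0,0,0],[-0.0066,-0.0101,0,0,0,0],[-0.0082,-0.0137,0,0,0,0]]'; python3 st.py 5 8
```

```text
t: 3.25
position: [427.1, 278.2, 197.3]
eef_rot: [0.561, 3.09, 0.002]
contact_force: [-4.2, 1.9, 3.1]
opening: 21.4
t 3.25 ang 158.7 r 46.5 z 197.3 Fz 3.1 Ftan -0.2 Frad 4.5 open 21.4
[[-0.0008, -0.004, 0, 0, 0, 0], [-0.0018, -0.0079, 0, 0, 0, 0], [-0.0024, -0.0119, 0, 0, 0, 0], [-0.0026, -0.0159, 0, 0, 0, 0], [-0.0026, -0.0199, 0, 0, 0, 0], [-0.0021, -0.0239, 0, 0, 0, 0], [-0.0013, -0.0278, 0, 0, 0, 0], [-0.0002, -0.0316, 0, 0, 0, 0]]
```

```bash
python3 -m creep '[[-0.0008,-0.004,0,0,0,0],[-0.0018,-0.0079,0,0,0,0],[-0.0024,-0.0119,0,0,0,0],[-0.0026,-0.0159,0,0,0,0]]'; python3 st.py 5 8
```

```text
t: 3.65
position: [423.6, 263.3, 197.3]
eef_rot: [-0.559, -3.091, -0.006]
contact_force: [-6.2, 7.7, 2.5]
opening: 21.2
t 3.65 ang 177.6 r 46.9 z 197.3 Fz 2.5 Ftan -7.5 Frad 6.5 open 21.2
[[0.0009, -0.0041, 0, 0, 0, 0], [0.0013, -0.008, 0, 0, 0, 0], [0.002, -0.012, 0, 0, 0, 0], [0.003, -0.0159, 0, 0, 0, 0], [0.0044, -0.0196, 0, 0, 0, 0], [0.0061, -0.0233, 0, 0, 0, 0], [0.0081, -0.0267, 0, 0, 0, 0], [0.0104, -0.03, 0, 0, 0, 0]]
```

```bash
cat > fit.py <<'E'
from h import *
import json
from scipy.optimize import least_squares
P=np.array([json.loads(l)[1:3] for l in open("log.txt")]); F=np.array([json.loads(l)[4:6] for l in open("log.txt")])
P=np.vstack([[435.9,291.9],P])
r=least_squares(lambda c:np.hypot(*(P-c).T)-46,[470,261]); print(r.x,r.fun.round(2))
json.dump(list(r.x),open("c.json","w"))
E
python3 fit.py; python3 st.py 6 8
```

```text
[469.56275752 260.51097746] [ 0.03 -0.05  0.03]
t 3.65 ang 176.6 r 46.0 z 197.3 Fz 2.5 Ftan -7.3 Frad 6.7 open 21.2
[[-0.0, -0.0048, 0, 0, 0, 0], [0.0005, -0.0096, 0, 0, 0, 0], [0.0014, -0.0143, 0, 0, 0, 0], [0.0029, -0.0189, 0, 0, 0, 0], [0.0048, -0.0233, 0, 0, 0, 0], [0.0072, -0.0275, 0, 0, 0, 0], [0.01, -0.0314, 0, 0, 0, 0], [0.0132, -0.035, 0, 0, 0, 0]]
```

Excellent fit, centre (469.6, 260.5). The stem is driven now, and the stop can't come before about 375°.

```bash
python3 -m creep '[[0,-0.0048,0,0,0,0],[0.0005,-0.0096,0,0,0,0],[0.0014,-0.0143,0,0,0,0],[0.0029,-0.0189,0,0,0,0],[0.0048,-0.0233,0,0,0,0],[0.0072,-0.0275,0,0,0,0],[0.01,-0.0314,0,0,0,0],[0.0132,-0.035,0,0,0,0]]'; python3 st.py 6 8
```

```text
t: 4.45
position: [435.8, 228.4, 197.3]
eef_rot: [-0.557, -3.089, -0.006]
contact_force: [-8.3, 3.6, 3.5]
opening: 21.1
t 4.45 ang -136.5 r 46.6 z 197.3 Fz 3.5 Ftan -8.3 Frad 3.5 open 21.1
[[0.0039, -0.0029, 0, 0, 0, 0], [0.0077, -0.0059, 0, 0, 0, 0], [0.0118, -0.0084, 0, 0, 0, 0], [0.0162, -0.0104, 0, 0, 0, 0], [0.0207, -0.012, 0, 0, 0, 0], [0.0254, -0.0132, 0, 0, 0, 0], [0.0302, -0.0138, 0, 0, 0, 0], [0.035, -0.0139, 0, 0, 0, 0]]
```

```bash
python3 -m creep '[[0.0039,-0.0029,0,0,0,0],[0.0077,-0.0059,0,0,0,0],[0.0118,-0.0084,0,0,0,0],[0.0162,-0.0104,0,0,0,0],[0.0207,-0.012,0,0,0,0],[0.0254,-0.0132,0,0,0,0],[0.0302,-0.0138,0,0,0,0],[0.035,-0.0139,0,0,0,0]]'; python3 fit.py; python3 st.py 6 8
```

```text
t: 5.25
position: [469.9, 214.0, 197.2]
eef_rot: [-0.556, -3.086, -0.004]
contact_force: [-7.2, 0.2, 4.5]
opening: 21.1
[469.39841734 260.08961267] [ 0.2  -0.04 -0.11 -0.11  0.15]
t 5.25 ang -89.3 r 46.1 z 197.2 Fz 4.5 Ftan -7.2 Frad -0.3 open 21.1
[[0.0048, 0.0004, 0, 0, 0, 0], [0.0096, 0.0012, 0, 0, 0, 0], [0.0142, 0.0025, 0, 0, 0, 0], [0.0187, 0.0043, 0, 0, 0, 0], [0.0229, 0.0065, 0, 0, 0, 0], [0.0269, 0.0092, 0, 0, 0, 0], [0.0306, 0.0123, 0, 0, 0, 0], [0.034, 0.0157, 0, 0, 0, 0]]
```

```bash
python3 -m creep '[[0.0048,0.0004,0,0,0,0],[0.0096,0.0012,0,0,0,0],[0.0142,0.0025,0,0,0,0],[0.0187,0.0043,0,0,0,0],[0.0229,0.0065,0,0,0,0],[0.0269,0.0092,0,0,0,0],[0.0306,0.0123,0,0,0,0],[0.034,0.0157,0,0,0,0]]'; python3 fit.py; python3 st.py 6 8
```

```text
t: 6.05
position: [503.1, 228.8, 197.2]
eef_rot: [-0.557, -3.084, -0.0]
contact_force: [-8.1, -2.8, 4.9]
opening: 21.1
[469.39329223 260.04876915] [ 0.22 -0.03 -0.11 -0.11  0.12  0.04]
t 6.05 ang -42.9 r 46.0 z 197.2 Fz 4.9 Ftan -7.6 Frad -4.0 open 21.1
[[0.0031, 0.0037, 0, 0, 0, 0], [0.0058, 0.0077, 0, 0, 0, 0], [0.008, 0.0119, 0, 0, 0, 0], [0.0098, 0.0164, 0, 0, 0, 0], [0.0111, 0.021, 0, 0, 0, 0], [0.012, 0.0258, 0, 0, 0, 0], [0.0123, 0.0306, 0, 0, 0, 0], [0.0121, 0.0354, 0, 0, 0, 0]]
```

```bash
python3 -m creep '[[0.0031,0.0037,0,0,0,0],[0.0058,0.0077,0,0,0,0],[0.008,0.0119,0,0,0,0],[0.0098,0.0164,0,0,0,0],[0.0111,0.021,0,0,0,0],[0.012,0.0258,0,0,0,0],[0.0123,0.0306,0,0,0,0],[0.0121,0.0354,0,0,0,0]]'; python3 fit.py; python3 st.py 5 4
```

```text
t: 6.85
position: [515.2, 262.1, 197.2]
eef_rot: [-0.56, -3.083, 0.006]
contact_force: [-3.8, -7.8, 4.0]
opening: 20.8
[469.39096955 260.0531816 ] [ 0.22 -0.03 -0.11 -0.11  0.12  0.05 -0.02]
t 6.85 ang 2.6 r 45.8 z 197.2 Fz 4.0 Ftan -7.6 Frad -4.2 open 20.8
[[-0.0002, 0.004, 0, 0, 0, 0], [-0.0009, 0.008, 0, 0, 0, 0], [-0.0019, 0.0118, 0, 0, 0, 0], [-0.0033, 0.0156, 0, 0, 0, 0]]
```

```bash
python3 -m creep '[[-0.0002,0.0035,0,0,0,0],[-0.0006,0.0062,0,0,0,0],[-0.0012,0.0092,0,0,0,0],[-0.0017,0.0112,0,0,0,0]]'; python3 st.py 3.5 4
```

```text
t: 7.25
position: [513.8, 271.1, 197.2]
eef_rot: [-0.563, -3.083, 0.012]
contact_force: [-1.3, -8.2, 2.9]
opening: 20.7
t 7.25 ang 14.0 r 45.8 z 197.2 Fz 2.9 Ftan -7.6 Frad -3.2 open 20.7
[[-0.0005, 0.0028, 0, 0, 0, 0], [-0.0015, 0.0054, 0, 0, 0, 0], [-0.0026, 0.008, 0, 0, 0, 0], [-0.0038, 0.0105, 0, 0, 0, 0]]
```

```bash
python3 -m creep '[[-0.0005,0.0028,0,0,0,0],[-0.0015,0.0058,0,0,0,0],[-0.0028,0.009,0,0,0,0],[-0.0045,0.012,0,0,0,0]]'; python3 st.py 4 4
```

```text
t: 7.65
position: [510.1, 280.7, 197.3]
eef_rot: [-0.568, -3.084, 0.018]
contact_force: [2.2, -9.2, 2.4]
opening: 21.4
t 7.65 ang 26.9 r 45.7 z 197.3 Fz 2.4 Ftan -9.2 Frad -2.2 open 21.4
[[-0.0013, 0.0029, 0, 0, 0, 0], [-0.003, 0.0056, 0, 0, 0, 0], [-0.005, 0.0082, 0, 0, 0, 0], [-0.0071, 0.0106, 0, 0, 0, 0]]
```

```bash
python3 -m creep '[[-0.0013,0.0029,0,0,0,0],[-0.003,0.0056,0,0,0,0],[-0.005,0.0082,0,0,0,0],[-0.0071,0.0106,0,0,0,0]]'; python3 st.py 4 4
```

```text
t: 8.05
position: [504.5, 289.2, 197.3]
eef_rot: [-0.572, -3.087, 0.021]
contact_force: [3.8, -6.8, 0.7]
opening: 21.4
t 8.05 ang 39.8 r 45.6 z 197.3 Fz 0.7 Ftan -7.7 Frad -1.4 open 21.4
[[-0.0018, 0.0026, 0, 0, 0, 0], [-0.0041, 0.0049, 0, 0, 0, 0], [-0.0066, 0.0069, 0, 0, 0, 0], [-0.0092, 0.0088, 0, 0, 0, 0]]
```

```bash
python3 -m creep '[[-0.0018,0.0026,0,0,0,0],[-0.0041,0.0049,0,0,0,0],[-0.0066,0.0069,0,0,0,0],[-0.0092,0.0088,0,0,0,0]]'; python3 st.py 4 4
```

```text
t: 8.45
position: [497.0, 296.4, 197.4]
eef_rot: [0.576, 3.086, -0.023]
contact_force: [5.7, -4.5, -0.9]
opening: 20.9
t 8.45 ang 52.8 r 45.6 z 197.4 Fz -0.9 Ftan -7.3 Frad -0.1 open 20.9
[[-0.0024, 0.0022, 0, 0, 0, 0], [-0.0051, 0.0038, 0, 0, 0, 0], [-0.008, 0.0053, 0, 0, 0, 0], [-0.0109, 0.0066, 0, 0, 0, 0]]
```

```bash
python3 -m creep '[[-0.0024,0.0022,0,0,0,0],[-0.0051,0.0038,0,0,0,0],[-0.008,0.0053,0,0,0,0],[-0.0109,0.0066,0,0,0,0]]'; python3 st.py 4 4
```

```text
t: 8.85
position: [487.9, 301.7, 197.4]
eef_rot: [0.579, 3.081, -0.023]
contact_force: [7.7, -1.9, -1.0]
opening: 21.2
t 8.85 ang 66.0 r 45.5 z 197.4 Fz -1.0 Ftan -7.9 Frad 1.4 open 21.2
[[-0.0028, 0.0016, 0, 0, 0, 0], [-0.0058, 0.0026, 0, 0, 0, 0], [-0.009, 0.0034, 0, 0, 0, 0], [-0.0121, 0.0039, 0, 0, 0, 0]]
```

```bash
python3 -m creep '[[-0.0028,0.0016,0,0,0,0],[-0.0058,0.0026,0,0,0,0],[-0.009,0.0034,0,0,0,0],[-0.0121,0.0039,0,0,0,0]]'; python3 st.py 4 4
```

```text
t: 9.25
position: [477.5, 304.9, 197.4]
eef_rot: [0.581, 3.077, -0.021]
contact_force: [7.6, 1.1, -1.9]
opening: 21.0
t 9.25 ang 79.7 r 45.6 z 197.4 Fz -1.9 Ftan -7.3 Frad 2.4 open 21.0
[[-0.0031, 0.0009, 0, 0, 0, 0], [-0.0063, 0.0011, 0, 0, 0, 0], [-0.0095, 0.0012, 0, 0, 0, 0], [-0.0127, 0.001, 0, 0, 0, 0]]
```

```bash
python3 -m creep '[[-0.0031,0.0009,0,0,0,0],[-0.0063,0.0011,0,0,0,0],[-0.0095,0.0012,0,0,0,0],[-0.0127,0.001,0,0,0,0]]'; python3 st.py 4 4
```

```text
t: 9.65
position: [469.6, 305.3, 197.6]
eef_rot: [0.583, 3.064, -0.014]
contact_force: [30.3, 6.1, -9.5]
opening: 21.2
t 9.65 ang 89.7 r 45.3 z 197.6 Fz -9.5 Ftan -30.3 Frad 6.2 open 21.2
[[-0.0032, 0.0006, 0, 0, 0, 0], [-0.0064, 0.0003, 0, 0, 0, 0], [-0.0096, -0.0002, 0, 0, 0, 0], [-0.0127, -0.001, 0, 0, 0, 0]]
```

The stop is felt clearly: the push climbed from 7 to 30 N. Now I reverse, unloading first.

```bash
python3 st.py -4 7; python3 -m creep '[[0.0032,0,0,0,0,0],[0.0064,-0.0004,0,0,0,0],[0.0096,-0.001,0,0,0,0],[0.0127,-0.002,0,0,0,0]]'; python3 st.py -4 5
```

```text
t 9.65 ang 89.7 r 45.3 z 197.6 Fz -9.5 Ftan -30.3 Frad 6.2 open 21.2
[[0.0032, 0.0006, 0, 0, 0, 0], [0.0064, 0.0002, 0, 0, 0, 0], [0.0096, -0.0003, 0, 0, 0, 0], [0.0127, -0.0011, 0, 0, 0, 0], [0.0157, -0.0021, 0, 0, 0, 0], [0.0187, -0.0034, 0, 0, 0, 0], [0.0216, -0.0048, 0, 0, 0, 0]]
t: 10.05
position: [482.5, 303.5, 197.4]
eef_rot: [0.583, 3.064, -0.012]
contact_force: [1.1, 6.0, -0.2]
opening: 21.1
t 10.05 ang 73.2 r 45.4 z 197.4 Fz -0.2 Ftan 0.7 Frad 6.0 open 21.1
[[0.0032, -0.0005, 0, 0, 0, 0], [0.0062, -0.0017, 0, 0, 0, 0], [0.009, -0.0032, 0, 0, 0, 0], [0.0118, -0.0048, 0, 0, 0, 0], [0.0144, -0.0066, 0, 0, 0, 0]]
```

```bash
python3 -m creep '[[0.003,-0.0005,0,0,0,0],[0.006,-0.0017,0,0,0,0],[0.009,-0.0032,0,0,0,0],[0.0118,-0.0048,0,0,0,0],[0.0144,-0.0066,0,0,0,0]]'; python3 fit.py;  python3 st.py -3 4
```

```text
t: 10.55
position: [497.2, 296.5, 197.3]
eef_rot: [0.583, 3.064, -0.013]
contact_force: [-1.0, 0.2, 0.5]
opening: 21.3
[469.26470014 259.64919377] [ 0.4   0.01 -0.21 -0.21 -0.25 -0.36 -0.2  -0.04 -0.   -0.01 -0.02 -0.01
 -0.04 -0.03 -0.33 -0.33 -0.17]
t 10.55 ang 52.9 r 46.2 z 197.3 Fz 0.5 Ftan 1.0 Frad -0.4 open 21.3
[[0.0017, -0.0017, 0, 0, 0, 0], [0.0035, -0.0033, 0, 0, 0, 0], [0.0053, -0.005, 0, 0, 0, 0], [0.0069, -0.0068, 0, 0, 0, 0]]
```

```bash
python3 -m creep '[[0.0017,-0.0017,0,0,0,0],[0.0035,-0.0033,0,0,0,0],[0.0044,-0.0042,0,0,0,0]]'; python3 st.py -3 4
```

```text
t: 10.85
position: [501.8, 292.2, 197.4]
eef_rot: [0.583, 3.064, -0.013]
contact_force: [1.5, 1.5, 1.0]
opening: 21.4
t 10.85 ang 45.0 r 46.1 z 197.4 Fz 1.0 Ftan -0.0 Frad 2.1 open 21.4
[[0.0016, -0.0018, 0, 0, 0, 0], [0.0032, -0.0036, 0, 0, 0, 0], [0.0046, -0.0055, 0, 0, 0, 0], [0.006, -0.0075, 0, 0, 0, 0]]
```

```bash
python3 -m creep '[[0.0016,-0.0018,0,0,0,0],[0.0032,-0.0036,0,0,0,0],[0.004,-0.0048,0,0,0,0]]'; python3 st.py -3 4
```

```text
t: 11.15
position: [506.1, 287.3, 197.3]
eef_rot: [0.584, 3.064, -0.012]
contact_force: [1.9, 2.3, -0.7]
opening: 20.9
t 11.15 ang 36.9 r 46.0 z 197.3 Fz -0.7 Ftan 0.7 Frad 2.9 open 20.9
[[0.0014, -0.002, 0, 0, 0, 0], [0.0027, -0.004, 0, 0, 0, 0], [0.0038, -0.0061, 0, 0, 0, 0], [0.0049, -0.0083, 0, 0, 0, 0]]
```

```bash
python3 -m creep '[[0.0014,-0.002,0,0,0,0],[0.0027,-0.004,0,0,0,0],[0.0034,-0.0053,0,0,0,0]]'; python3 st.py -3 4
```

```text
t: 11.45
position: [509.7, 281.7, 197.4]
eef_rot: [0.584, 3.063, -0.012]
contact_force: [2.3, 2.2, 0.3]
opening: 21.1
t 11.45 ang 28.6 r 46.1 z 197.4 Fz 0.3 Ftan 0.8 Frad 3.1 open 21.1
[[0.001, -0.0022, 0, 0, 0, 0], [0.002, -0.0044, 0, 0, 0, 0], [0.0029, -0.0066, 0, 0, 0, 0], [0.0036, -0.0089, 0, 0, 0, 0]]
```

```bash
python3 -m creep '[[0.001,-0.0022,0,0,0,0],[0.002,-0.0044,0,0,0,0],[0.0024,-0.0057,0,0,0,0]]'; python3 st.py -3 4
```

```text
t: 11.75
position: [512.3, 275.7, 197.4]
eef_rot: [0.584, 3.063, -0.012]
contact_force: [3.6, 2.2, 0.2]
opening: 21.1
t 11.75 ang 20.5 r 46.0 z 197.4 Fz 0.2 Ftan 0.8 Frad 4.1 open 21.1
[[0.0008, -0.0023, 0, 0, 0, 0], [0.0015, -0.0046, 0, 0, 0, 0], [0.002, -0.0069, 0, 0, 0, 0], [0.0024, -0.0093, 0, 0, 0, 0]]
```

```bash
python3 -m creep '[[0.0008,-0.0023,0,0,0,0],[0.0015,-0.0046,0,0,0,0],[0.0018,-0.0059,0,0,0,0]]'; python3 st.py -3 4
```

```text
t: 12.05
position: [514.2, 269.5, 197.4]
eef_rot: [0.585, 3.063, -0.013]
contact_force: [2.9, 0.9, -1.1]
opening: 21.0
t 12.05 ang 12.3 r 46.0 z 197.4 Fz -1.1 Ftan 0.3 Frad 3.0 open 21.0
[[0.0004, -0.0024, 0, 0, 0, 0], [0.0008, -0.0048, 0, 0, 0, 0], [0.001, -0.0072, 0, 0, 0, 0], [0.001, -0.0096, 0, 0, 0, 0]]
```

```bash
python3 -m creep '[[0.0004,-0.0024,0,0,0,0],[0.0008,-0.0048,0,0,0,0],[0.001,-0.006,0,0,0,0]]'; python3 st.py -3 4
```

```text
t: 12.35
position: [515.2, 263.1, 197.4]
eef_rot: [0.585, 3.063, -0.013]
contact_force: [2.4, 0.3, 0.3]
opening: 21.5
t 12.35 ang 4.3 r 46.1 z 197.4 Fz 0.3 Ftan 0.1 Frad 2.5 open 21.5
[[0.0, -0.0024, 0, 0, 0, 0], [0.0, -0.0048, 0, 0, 0, 0], [-0.0001, -0.0072, 0, 0, 0, 0], [-0.0003, -0.0096, 0, 0, 0, 0]]
```

```bash
python3 -m creep '[[0,-0.0024,0,0,0,0],[0,-0.0048,0,0,0,0],[0,-0.006,0,0,0,0]]'; python3 st.py -3 4
```

```text
t: 12.65
position: [515.2, 257.4, 197.4]
eef_rot: [0.585, 3.063, -0.011]
contact_force: [3.7, 5.5, -1.0]
opening: 21.0
t 12.65 ang -2.8 r 46.0 z 197.4 Fz -1.0 Ftan 5.6 Frad 3.4 open 21.0
[[-0.0001, -0.0024, 0, 0, 0, 0], [-0.0005, -0.0048, 0, 0, 0, 0], [-0.0009, -0.0072, 0, 0, 0, 0], [-0.0014, -0.0095, 0, 0, 0, 0]]
```

```bash
python3 -m creep '[[-0.0001,-0.0015,0,0,0,0],[-0.0002,-0.003,0,0,0,0]]'; python3 st.py -4 4
```

```text
t: 12.85
position: [515.0, 255.6, 197.4]
eef_rot: [0.583, 3.063, -0.007]
contact_force: [5.0, 7.0, -1.8]
opening: 20.9
t 12.85 ang -5.1 r 45.9 z 197.4 Fz -1.8 Ftan 7.5 Frad 4.3 open 20.9
[[-0.0003, -0.0032, 0, 0, 0, 0], [-0.0009, -0.0063, 0, 0, 0, 0], [-0.0018, -0.0094, 0, 0, 0, 0], [-0.0028, -0.0125, 0, 0, 0, 0]]
```

```bash
python3 st.py -5 8 | tail -1; python3 -m creep '[[-0.0003,-0.004,0,0,0,0],[-0.0013,-0.0079,0,0,0,0],[-0.0026,-0.0117,0,0,0,0],[-0.0044,-0.0155,0,0,0,0],[-0.0063,-0.0187,0,0,0,0],[-0.0089,-0.0219,0,0,0,0],[-0.0117,-0.0247,0,0,0,0],[-0.0148,-0.0273,0,0,0,0]]'; python3 st.py -5 8
```

```text
[[-0.0005, -0.004, 0, 0, 0, 0], [-0.0013, -0.0079, 0, 0, 0, 0], [-0.0025, -0.0117, 0, 0, 0, 0], [-0.0041, -0.0154, 0, 0, 0, 0], [-0.0059, -0.019, 0, 0, 0, 0], [-0.0081, -0.0224, 0, 0, 0, 0], [-0.0106, -0.0255, 0, 0, 0, 0], [-0.0133, -0.0285, 0, 0, 0, 0]]
t: 13.65
position: [501.5, 227.6, 197.5]
eef_rot: [0.583, 3.059, -0.007]
contact_force: [12.8, -0.4, -2.4]
opening: 21.2
t 13.65 ang -44.8 r 45.4 z 197.5 Fz -2.4 Ftan 8.7 Frad 9.4 open 21.2
[[-0.0026, -0.0031, 0, 0, 0, 0], [-0.0057, -0.0056, 0, 0, 0, 0], [-0.0091, -0.0077, 0, 0, 0, 0], [-0.0127, -0.0096, 0, 0, 0, 0], [-0.0164, -0.0111, 0, 0, 0, 0], [-0.0202, -0.0124, 0, 0, 0, 0], [-0.0241, -0.0132, 0, 0, 0, 0], [-0.0281, -0.0138, 0, 0, 0, 0]]
```

```bash
python3 -m creep '[[-0.0026,-0.0031,0,0,0,0],[-0.0057,-0.0056,0,0,0,0],[-0.0091,-0.0077,0,0,0,0],[-0.0127,-0.0096,0,0,0,0],[-0.0164,-0.0111,0,0,0,0],[-0.0202,-0.0124,0,0,0,0],[-0.0241,-0.0132,0,0,0,0],[-0.0281,-0.0138,0,0,0,0]]'; python3 st.py -5 8
```

```text
t: 14.45
position: [473.8, 213.9, 197.4]
eef_rot: [0.583, 3.058, -0.006]
contact_force: [7.9, 2.5, -2.3]
opening: 21.0
t 14.45 ang -84.4 r 46.0 z 197.4 Fz -2.3 Ftan 8.1 Frad -1.7 open 21.0
[[-0.004, -0.0002, 0, 0, 0, 0], [-0.008, -0.0001, 0, 0, 0, 0], [-0.012, 0.0004, 0, 0, 0, 0], [-0.0159, 0.0012, 0, 0, 0, 0], [-0.0198, 0.0024, 0, 0, 0, 0], [-0.0235, 0.0039, 0, 0, 0, 0], [-0.0271, 0.0057, 0, 0, 0, 0], [-0.0305, 0.0078, 0, 0, 0, 0]]
```

```bash
python3 -m creep '[[-0.004,-0.0002,0,0,0,0],[-0.008,-0.0001,0,0,0,0],[-0.012,0.0004,0,0,0,0],[-0.0159,0.0012,0,0,0,0],[-0.0198,0.0024,0,0,0,0],[-0.0235,0.0039,0,0,0,0],[-0.0271,0.0057,0,0,0,0],[-0.0305,0.0078,0,0,0,0]]'; python3 st.py -5 8
```

```text
t: 15.25
position: [443.9, 221.2, 197.3]
eef_rot: [0.584, 3.056, -0.007]
contact_force: [10.0, 0.0, -1.9]
opening: 21.2
t 15.25 ang -123.4 r 46.0 z 197.3 Fz -1.9 Ftan 8.3 Frad -5.5 open 21.2
[[-0.0032, 0.0024, 0, 0, 0, 0], [-0.0063, 0.005, 0, 0, 0, 0], [-0.0091, 0.0079, 0, 0, 0, 0], [-0.0116, 0.011, 0, 0, 0, 0], [-0.0139, 0.0143, 0, 0, 0, 0], [-0.0158, 0.0178, 0, 0, 0, 0], [-0.0174, 0.0215, 0, 0, 0, 0], [-0.0188, 0.0253, 0, 0, 0, 0]]
```

```bash
python3 -m creep '[[-0.0032,0.0024,0,0,0,0],[-0.0063,0.005,0,0,0,0],[-0.0091,0.0079,0,0,0,0],[-0.0116,0.011,0,0,0,0],[-0.0139,0.0143,0,0,0,0],[-0.0158,0.0178,0,0,0,0],[-0.0174,0.0215,0,0,0,0],[-0.0188,0.0253,0,0,0,0]]'; python3 fit.py; python3 st.py -5 5
```

```text
t: 16.05
position: [425.7, 245.1, 197.3]
eef_rot: [0.586, 3.053, -0.011]
contact_force: [6.4, -6.3, -0.9]
opening: 20.7
[469.23819224 259.70804854] [ 0.34 -0.03 -0.24 -0.24 -0.23 -0.3  -0.14 -0.01  0.01 -0.01 -0.04 -0.04
 -0.08 -0.08 -0.39 -0.39 -0.22  0.2   0.04  0.02  0.06 -0.02  0.03  0.09
 -0.   -0.04 -0.04 -0.49  0.08  0.05]
t 16.05 ang -161.4 r 45.9 z 197.3 Fz -0.9 Ftan 8.1 Frad -4.0 open 20.7
[[-0.0012, 0.0038, 0, 0, 0, 0], [-0.002, 0.0078, 0, 0, 0, 0], [-0.0024, 0.0117, 0, 0, 0, 0], [-0.0025, 0.0158, 0, 0, 0, 0], [-0.0022, 0.0198, 0, 0, 0, 0]]
```

```bash
python3 -m creep '[[-0.0012,0.0038,0,0,0,0],[-0.002,0.0078,0,0,0,0],[-0.0024,0.0117,0,0,0,0],[-0.0025,0.0158,0,0,0,0],[-0.0025,0.0168,0,0,0,0]]'; python3 st.py -4 2
```

```text
t: 16.55
position: [423.4, 260.4, 197.3]
eef_rot: [0.588, 3.052, -0.017]
contact_force: [3.0, -6.8, 1.8]
opening: 20.8
t 16.55 ang 179.2 r 45.8 z 197.3 Fz 1.8 Ftan 6.8 Frad -3.1 open 20.8
[[-0.0, 0.0032, 0, 0, 0, 0], [0.0003, 0.0064, 0, 0, 0, 0]]
```

```bash
python3 -m creep '[[0,0.0016,0,0,0,0],[0.0001,0.0032,0,0,0,0]]'; python3 st.py;  python3 -m creep '[[0,0,0,0,0,0],[0,0,0,0,0,0]]'; python3 st.py
```

```text
t: 16.75
position: [423.6, 261.8, 197.3]
eef_rot: [0.59, 3.052, -0.023]
contact_force: [1.7, -8.3, 1.5]
opening: 20.7
t 16.75 ang 177.3 r 45.7 z 197.3 Fz 1.5 Ftan 8.2 Frad -2.1 open 20.7
t: 16.95
position: [423.5, 261.0, 197.3]
eef_rot: [0.591, 3.051, -0.025]
contact_force: [1.1, -3.8, 0.1]
opening: 21.2
t 16.95 ang 178.4 r 45.7 z 197.3 Fz 0.1 Ftan 3.7 Frad -1.2 open 21.2
```

```bash
python3 -m creep '[[0,0,0,0,0,0],[0,0,0,0,0,0],[0,0,0,0,0,0],[0,0,0,0,0,0]]' 0.05; python3 st.py
python3 - <<'E'
from h import *
cv2.imwrite("pics/wrist4.png",eyes.read_camera("wrist")[:,:,::-1])
E
```

```text
t: 17.35
position: [423.4, 261.2, 197.2]
eef_rot: [0.591, 3.052, -0.025]
contact_force: [0.7, 0.3, -0.0]
opening: 50.1
t 17.35 ang 178.1 r 45.9 z 197.2 Fz -0.0 Ftan -0.3 Frad -0.7 open 50.1
```

View pics/wrist4.png

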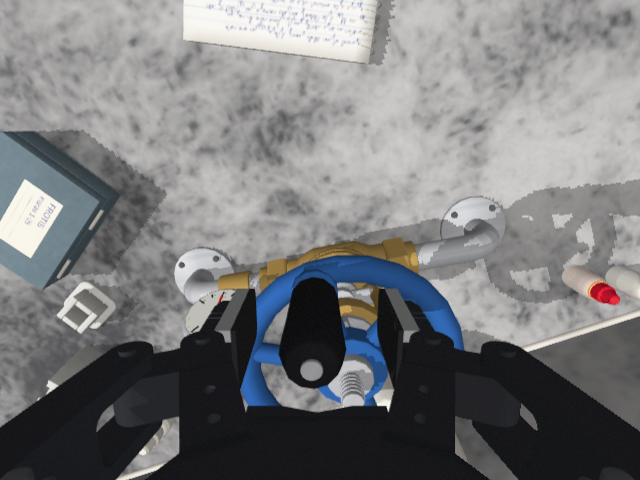

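The pads are clear on both sides of the handle at (312,345), so I lift away.

```bash
python3 -m creep '[[0,0,0.01,0,0,0],[0,0,0.03,0,0,0],[0,0,0.055,0,0,0],[0,0,0.08,0,0,0],[0,0,0.095,0,0,0],[-0.015,0.005,0.1,0,0,0],[-0.035,0.012,0.1,0,0,0],[-0.055,0.02,0.1,0,0,0]]'; python3 -m creep '[[-0.03,0.02,0,0,0,0],[-0.06,0.04,0,0,0,0],[-0.06,0.04,0,0,0,0]]'
python3 - <<'E'
from h import *
for n in ("top","scene"): cv2.imwrite(f"pics/{n}5.png",eyes.read_camera(n)[:,:,::-1])
E
```

```text
t: 18.2
position: [367.0, 281.4, 297.1]
eef_rot: [0.591, 3.052, -0.025]
contact_force: [0.6, 0.2, -0.6]
opening: 49.8
t: 18.5
position: [303.5, 323.1, 297.3]
eef_rot: [0.585, 3.054, -0.024]
contact_force: [0.8, -0.6, 0.3]
opening: 49.9
```

View pics/top5.png

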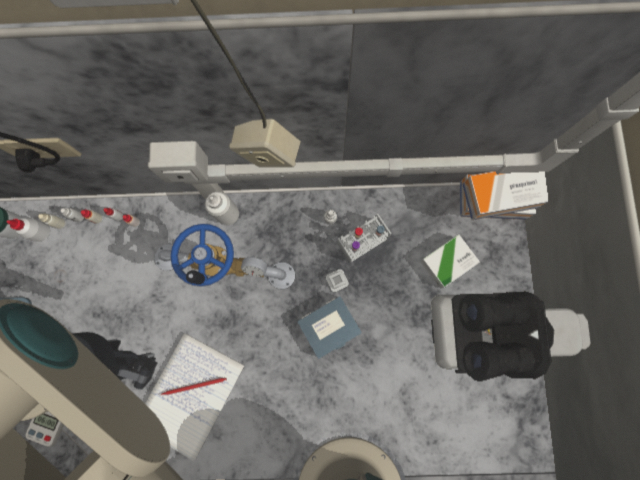

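View pics/scene5.png

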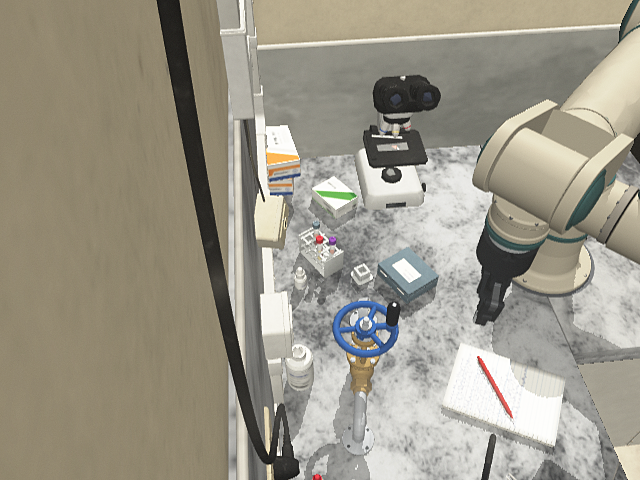

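Run:
```python
from h import *
for n in ("top","scene"):
    im=cv2.imread(f"pics/{n}5.png")
    x,y=(190,277) if n=="top" else (393,312)
    cv2.imwrite(f"pics/{n}5c.png",cv2.resize(im[y-25:y+25,x-25:x+25],None,fx=8,fy=8,interpolation=cv2.INTER_CUBIC))
a=cv2.imread("pics/top5c.png");b=cv2.imread("pics/scene5c.png"); cv2.imwrite("pics/c5.png",np.hstack([a,b]))
```

```text
(no output)
```

View pics/c5.png

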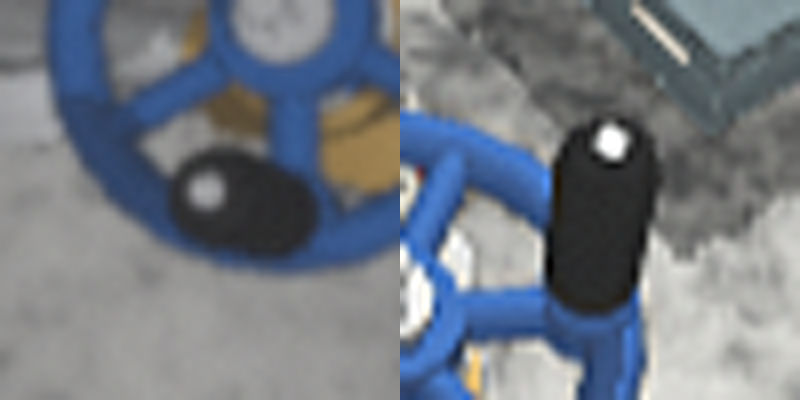

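Run:
```python
from h import *
h=tri([ray("top",(190.4,275.3)),ray("scene",(394,304.3))]); C=np.array([471.5,260]); d=h[:2]-C
print(h,np.hypot(*d),np.degrees(np.arctan2(d[1],d[0])))
print(readout.sense()["t"],readout.sense()["contact_force"])
```

```text
[425.4623159  259.69781772 237.67606078] 46.03867582440701 -179.62392719974056
18.6 [-0.05753579  0.45657796 -0.30480779]
```

```bash
python3 -c "
from station import job
print(job.hand_in())"
```

```text
the job is handed in; nothing more can be done
None
```

I opened the valve to its full-open stop, eased the stem back down half a turn, let go and handed in at 18.6 s of the 66 s allowed. The hand-in gives no verdict.

- **Opening:** the wheel ran loose at first, and the stem was being driven by 178° on the handle's circle at about 7.5 N. The stop came about 0.75 driven turn later. The push climbed to 30 N there, below the 40 N strain limit, and I reversed at once.
- **Easing back:** the slack on reversal was about 88°, with under 1 N push. The load came back on at about −2.5°, and I drove on at 7 to 8 N to about −182.7°. After allowing for a little give in the grip, that is 178 to 180° under load.
- **Checks:** after letting go, the force read about 0 N and the gripper was well clear. The final pictures show the wheel free and the other things on the bench where they were.
- **Small disagreement:** the camera puts the handle at 180.4° and the arm's own reading at about 178°. The two readings were offset by about the same amount at the start.

The onset of load on reversal is only known to about 1.5°, and the tool tilted a degree or two while turning.

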